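Complete the row of spice jars and clamp it

TASK

Stand the loose spice jar upright in the channel of the clamp rack, next to the two jars already in it so that the three make a row, and let go of it. Then squeeze the black trigger towards the black fixed grip again and again, all the way each time and letting it spring out again in between, until the ratchet jaw's sprung pad presses the row gently against the end stop and is itself pushed about half way back towards the jaw: never all the way, that would crush the jars. Move the jaw by its trigger only, leave the other things alone, and finish while still holding the trigger fully squeezed, with the row clamped.

Things in the scene. Friction and masses are not known exactly. Their poses are not given: they have to be found in the camera images.
- rack: Clamp rack of pale wood, fixed, long along its y. Origin at worktop level under the channel's middle line; z up. Board 64 mm wide, y -152 to +160 mm, on 10 mm feet; its top, the channel floor, is at z = 18 mm. Channel 48 mm wide (x -24 to 24) between lips 6 mm thick reaching z = 30 mm, from y -65 to +140 mm. End stop at +y; jaw, then trigger towards -y.
- stop_plate: The rack's fixed wooden end stop, 60 mm wide, top 82 mm above the worktop; its origin is at worktop level at the middle of its inner face (rack y = +140 mm).
- jar_a: The loose spice jar with dark cap, standing on the worktop: round, 41 mm diameter, 105 mm high, about 0.11 kg. Origin: centre of its underside, z up. Over the worktop a wall shelf hangs at the left (x 0.1 to 0.55, y 0.2 to 0.6 m, 0.6 m up) and a hood over the hob at the right (0.73 m up): a large arm's elbow must keep clear, so cross from left to right folded in, and reach out low.
- jar_b: Spice jar, same shape and size, already standing in the channel, on the jaw's side of jar_c (gap up to 13 mm). Its place is around rack y = 69 mm. Origin: centre of its underside.
- jar_c: Spice jar, same shape and size, already standing in the channel next to the end stop (gap up to 6 mm). Origin: centre of its underside.
- jaw_joint (a joint): Slide of the ratchet jaw towards the end stop (rack +y), m: 0 fully back, 0.10 fully forward. About 12 N of friction keeps it in place. Each full squeeze of the trigger moves it on 12 mm (two 6 mm teeth; the first squeeze 8 to 14 mm); it stays when the trigger springs out.
- jaw: The jaw's wooden block, 40 mm wide, 16 mm thick along y, top 76 mm above the worktop, with the sprung pad in front of it (stop side) and a toothed steel bar behind it. Origin 10 mm above the worktop at the middle of its thickness: rack y = -85 mm + jaw_joint.
- pad_joint (a joint): How far the sprung wooden pad (44 mm wide, 8 mm thick, 20 to 76 mm above the worktop) is pushed back towards the jaw block, m: 0 free (32 mm gap between pad and block), 0.032 fully back. Spring 300 N/m (half way: about 5 N). Dragging jars along the channel alone can push it back by up to 10 mm.
- pad_face (a point): Middle of the pad's front face, 48 mm above the worktop: rack y = -37 mm + jaw_joint - pad_joint.
- trigger_joint (a joint): Trigger angle, rad: 0 released (it leans 0.32 rad out from the grip, towards rack -y), 0.32 fully squeezed, upright with 2 mm between it and the fixed grip. Springs back when let go. Squeezing takes about 8 to 20 N near its top.
- trigger: Black trigger: flat blade 30 mm wide (rack x), 10 mm thick, hinged about rack x. Origin on the hinge: rack y = -140 mm, z = 40 mm; it reaches 92 mm from there. At 115 mm above the worktop trigger and fixed grip together span 46 mm along rack y when released, 22 mm (rack y -145 to -123 mm) when squeezed.
- trigger_grip (a point): Point in the middle of the trigger's thickness, 75 mm from the hinge, where to squeeze it.
- onion: Bystander onion, 79 mm across, 85 mm high; origin at the centre of its underside.
- honey_jar: Bystander honey jar, 64 mm diameter, 97 mm high; origin at the centre of its underside.
- tumbler: Bystander drinking glass, 81 mm diameter, 103 mm high; origin at the centre of its underside.
- fixed_grip (a point): Middle of the black fixed grip's thickness, 115 mm above the worktop: rack x = 0, y = -128 mm. The grip is an upright bar 10 mm thick (rack y), 30 mm wide (rack x), top 132 mm above the worktop; the trigger stands beside it on its -y side.

How it is judged (in metres and radians):
On the way:
1. the loose jar stands upright in the channel with the other two, let go (x of jar_a in the frame of rack between -0.008 and 0.008 m and z of jar_a in the frame of rack between 0.013 and 0.023 m and y of each of jar_a, jar_b, jar_c in the frame of stop_plate below -0.015 m and y of each of jar_a, jar_b, jar_c in the frame of jaw above 0.025 m and angle between each of jar_a, jar_b, jar_c's own z axis and vertical below 0.12 rad and x of jar_b in the frame of rack between -0.008 and 0.008 m and z of jar_b in the frame of rack between 0.013 and 0.023 m and x of jar_c in the frame of rack between -0.008 and 0.008 m and z of jar_c in the frame of rack between 0.013 and 0.023 m and contact force between the fingers and jar_a below 0.2 N), for 0.2 s.
At the end, for the whole second after the job is handed in: Three jars upright (0.12 rad) on the channel floor (5 mm), within 8 mm of its middle line, between pad and stop; pad pushed back 8 to 24 mm of its 32 and pressing a jar over 1 N; stop pressed over 0.5 N; trigger past 0.27 rad, held by the fingers with over 2 N (x of jar_a in the frame of rack between -0.008 and 0.008 m and z of jar_a in the frame of rack between 0.013 and 0.023 m and y of each of jar_a, jar_b, jar_c in the frame of stop_plate below -0.015 m and y of each of jar_a, jar_b, jar_c in the frame of jaw above 0.025 m and angle between each of jar_a, jar_b, jar_c's own z axis and vertical below 0.12 rad and x of jar_b in the frame of rack between -0.008 and 0.008 m and z of jar_b in the frame of rack between 0.013 and 0.023 m and x of jar_c in the frame of rack between -0.008 and 0.008 m and z of jar_c in the frame of rack between 0.013 and 0.023 m and value of joint pad_joint between 0.008 and 0.024 m and (contact force between jaw and jar_a above 1 N or contact force between jaw and jar_b above 1 N or contact force between jaw and jar_c above 1 N) and (contact force between stop_plate and jar_a above 0.5 N or contact force between stop_plate and jar_b above 0.5 N or contact force between stop_plate and jar_c above 0.5 N) and value of joint trigger_joint above 0.27 rad and contact force between the fingers and trigger above 2 N); the arm keeps its last pose, push and grip.
It fails at once if the pad is pushed back more than 27 mm: the jars are crushed (value of joint pad_joint above 0.027 m).
It fails at once if the robot pushes the jaw itself instead of working its trigger (contact force between the arm and jaw above 3 N).
It fails at once if a jar is knocked over (angle between any of jar_a, jar_b, jar_c's own z axis and vertical above 0.6 rad).
It fails at once if the onion, honey jar or glass is disturbed (distance of any of onion, honey_jar, tumbler from where it was at the start of the episode above 0.03 m).
It also fails if it takes over 53 s, if anything falls off the work surface, if the arm or the gripper's body presses on something with over 40 N, if the wrist force passes 120 N, or if a joint passes its speed limit or range.

ROBOT

A 6-joint arm with a two-finger parallel gripper is mounted at the origin on a cart in front of the work surface, level with it; the furniture and walls round the work are solid. World frame = base frame: x ahead of the robot, y to its left, z up, the work surface at z = 0. Lengths are in mm, angles in rad, forces in N, time in s.
With the tool pointing down it reaches from about 275 to 1000 mm from the base axis. Payload 8.4 kg.
Tool frame: the origin (TCP) lies between the finger pads; the fingertips stand 22 mm ahead of it and the grasp point (between the pads) lies 3 mm ahead of it (r.nose_length is the z of the fingertips in the tool frame, in mm); z points along the fingers, y is the line along which they close (so a half turn about z gives the same grasp; the last joint's range is limited). The gripper opens to 85 mm and grips with 20 to 120 N. Pads are 22 mm wide; open, the fingers measure 114 mm over their backs; the gripper's body (76 mm by 85 mm) begins 54 mm behind the grasp point. The pads swing forward as they close: fully open they stand 13 mm farther back than shut.
Start: joints at [-1.279, 0.353, 1.633, -0, 1.155, -0.002], TCP at [180.993, -598.222, 226.181] pointing down, gripper open.
Joint ranges: [-2.63, 2.63], [-0.92, 2.1], [0.06, 2.66], [-1.3, 4.44], [0, 2.69], [-3.02, 3.02]. Speed limits (rad/s): [2.22, 2.22, 2.79, 3.14, 3.14, 3.14].

INTERFACE

Orientations are given as [roll, pitch, yaw] about the fixed x, y, z axes, in that order (R = Rz(yaw) Ry(pitch) Rx(roll)).
In Python, from rig import r gives the robot as it stands.
- The arm moves only by the shell command python3 steer.py [FORCE], which reads ROWS from standard input. ROWS is a JSON list of rows, 1 to 5 of them, each of 7 numbers: a rotation vector rx, ry, rz in rad, then dx, dy, dz in mm, then the opening from 0.0 (shut) to 1.0 (fully open); each row shifts and turns the commanded pose from where the row before left it, along the tool's axes as they then stand; what a row does not reach is not made up. A row lasts 1/12 s, in which the tool goes at most 41.7 mm and 0.125 rad, less where a joint would pass 70% of its speed; a pose out of reach is approached as far as the arm can. The fingers move at their own pace and stop on an object; FORCE is the grip in N (left out, the last holds). Time passes only in rows, so rows that do not move let the fingers close. It prints the time, the measured TCP pose, the force, the opening and the grip force at its end. Input that does not fit is refused with a message, and nothing moves.
- r.sense(): the state, without advancing time (a new reading comes with each control period).
- r.grab_frame(name): name is "scene" or "side" or "wrist"; returns the picture (420x560x3 uint8, red, green, blue); there is no depth.
- r.camera_params(name): a dict with "fx", "fy", "cx", "cy" (pixels), "rvec" (rotation vector, rad) and "tvec" (3), from world to camera coordinates, as OpenCV has them. Camera axes: x right, y down, z forward; pixel columns grow to the right and rows downward; lengths in mm; the calibration is good to about 2 mm. The wrist camera is an equidistant fisheye: a pixel r from the principal point sees the ray r / f radians off the axis. A picture is of the moment at which its call begins: read the wrist's pose just before it. camera_params takes no time and is no camera call; for the wrist camera it gives the pose at the moment of the call.
- r.sign_off(): hands the job in; it is judged then, once.
The state is a dict: "clock": time; "qpos": joint angles; "qvel": joint speeds; "joint_efforts": joint torques, N m; "eef_pos": TCP position; "tcp_rot": TCP orientation; "contact_force": force on the tool from outside, world axes, zero at the start; "wrist_torque": the same for the moment, N m; "opening": opening from 0.0 (shut) to 1.0 (fully open); "grasp_force": force on a finger pad.
Only numpy, scipy, OpenCV 4.12 (cv2) and the standard library are available. Lean on these libraries where they do the work, as an engineer would, in place of code of your own. Each camera call takes 0.05 s, during which the arm holds its last target. There are 200 camera calls.

## Working session

There is one attempt and no reset: what is moved stays moved. The work goes in short steps, Python scripts to look and compute and a shell command to move; the robot and the scene stay as the last step left them, time stands still between calls to the robot, and variables do not carry over. Pictures are saved under pics/ and viewed, at most 10 in all, crops included, and the job is handed in when it is done.

```bash
ls; mkdir -p pics
python3 - <<'E'
from rig import r
import cv2
print(r.sense())
for n in("scene","side","wrist"):
    p=r.camera_params(n);print(n,p)
    cv2.imwrite(f"pics/{n}0.png",r.grab_frame(n)[:,:,::-1])
E
```

```text
pics
rig.py
steer.py
{'clock': 0.0, 'qpos': array([-1.27940207e+00,  3.53691404e-01,  1.63418295e+00,  1.64083397e-05,
        1.15523171e+00, -2.38545201e-03]), 'qvel': array([ 0.00042649, -0.00077689,  0.00030559, -0.00039111,  0.00244995,
        0.00067673]), 'joint_efforts': array([ 1.48252697e-03, -6.05236745e+01, -3.42061651e+01,  3.04226496e-04,
        9.41013219e-03, -1.98050736e-05]), 'eef_pos': array([ 180.84494651, -597.71406829,  225.41380864]), 'tcp_rot': array([-3.14007928e+00, -1.86118768e-05,  2.93773062e-01]), 'contact_force': array([ 0.01631991, -0.07270569,  0.30670198]), 'wrist_torque': array([0.03413459, 0.00106518, 0.00183949]), 'grasp_force': 0.0, 'opening': 0.9977856033655026}
scene {'fx': 461.05360207253915, 'fy': 461.05360207253915, 'cx': 277.10788304657245, 'cy': 211.72262288583272, 'rvec': array([ 2.42960125,  0.34547042, -0.10268413]), 'tvec': array([-526.97962197,    1.75328578, 1450.55789074])}
side {'fx': 392.538469575138, 'fy': 392.538469575138, 'cx': 279.9314661637115, 'cy': 203.02803177132174, 'rvec': array([ 1.81388224, -0.80551544,  0.5113792 ]), 'tvec': array([-287.08515346,  262.60512603,  668.67102005])}
wrist {'fx': 325.19226210127806, 'fy': 325.19226210127806, 'cx': 279.5452215522901, 'cy': 212.45584516724512, 'rvec': array([-2.33824994,  1.73386335,  0.24051494]), 'tvec': array([-625.0547171 ,  -35.78311337,  377.78415206])}
```
Run:
```python
import cv2,numpy as np
a=[cv2.imread(f"pics/{n}0.png") for n in("scene","side")]
cv2.imwrite("pics/s1.png",cv2.resize(a[0],(800,600),interpolation=cv2.INTER_CUBIC))
cv2.imwrite("pics/s2.png",cv2.resize(a[1],(800,600),interpolation=cv2.INTER_CUBIC))
```

View pics/s1.png

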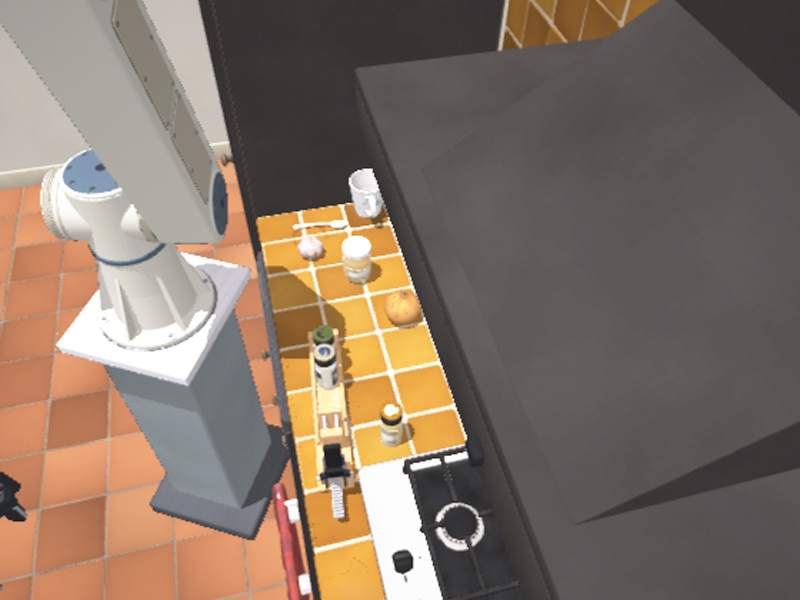

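View pics/s2.png

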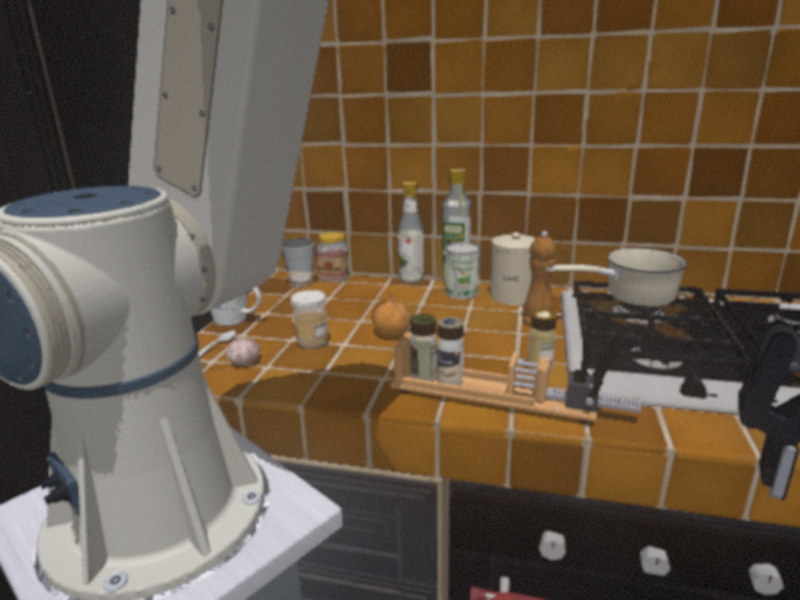

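Scene view: loose jar around (391,425), rack from (322,335) to (340,500), honey jar (357,258), onion (403,308). Side view: loose jar (541,335), jars c/b (423,350)/(451,350), trigger (600,370). Zooming for accurate pixels.

```bash
cat > h.py <<'E'
import numpy as np, cv2
from rig import r
from scipy.spatial.transform import Rotation as R
def ray(n,uv,P=None):
    p=P or r.camera_params(n); M=R.from_rotvec(p["rvec"]).as_matrix()
    x=(uv[0]-p["cx"])/p["fx"]; y=(uv[1]-p["cy"])/p["fy"]
    if n=="wrist":
        t=np.hypot(x,y); s=np.sin(t)/max(t,1e-9); d=np.array([x*s,y*s,np.cos(t)])
    else: d=np.array([x,y,1.]); d/=np.linalg.norm(d)
    return -M.T@p["tvec"], M.T@d
def tri(obs):  # [(name,uv,P)]
    A=np.zeros((3,3));b=np.zeros(3);L=[ray(*o) for o in obs]
    for o,d in L:
        Q=np.eye(3)-np.outer(d,d);A+=Q;b+=Q@o
    X=np.linalg.solve(A,b); return X,[np.linalg.norm((np.eye(3)-np.outer(d,d))@(X-o)) for o,d in L]
def atz(n,uv,z,P=None):
    o,d=ray(n,uv,P); return o+d*(z-o[2])/d[2]
def proj(n,X,P=None):
    p=P or r.camera_params(n); c=R.from_rotvec(p["rvec"]).as_matrix()@np.asarray(X,float)+p["tvec"]
    if n=="wrist":
        t=np.arctan2(np.hypot(c[0],c[1]),c[2]); k=t/max(np.hypot(c[0],c[1]),1e-9)
        return p["fx"]*c[0]*k+p["cx"],p["fy"]*c[1]*k+p["cy"]
    return p["fx"]*c[0]/c[2]+p["cx"],p["fy"]*c[1]/c[2]+p["cy"]
E
python3 - <<'E'
import cv2
a=cv2.imread("pics/scene0.png")[220:370,185:305]; b=cv2.imread("pics/side0.png")[210:300,265:455]
import numpy as np
cv2.imwrite("pics/c1.png",cv2.resize(a,None,fx=4,fy=4,interpolation=cv2.INTER_CUBIC))
cv2.imwrite("pics/c2.png",cv2.resize(b,None,fx=4,fy=4,interpolation=cv2.INTER_CUBIC))
E
```

```text
(no output)
```

View pics/c1.png

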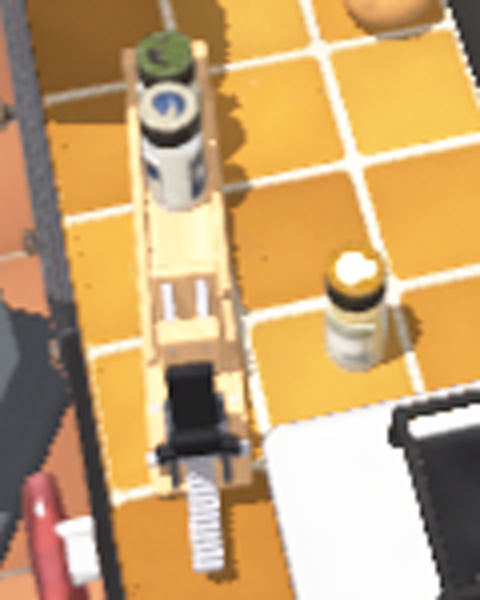

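View pics/c2.png

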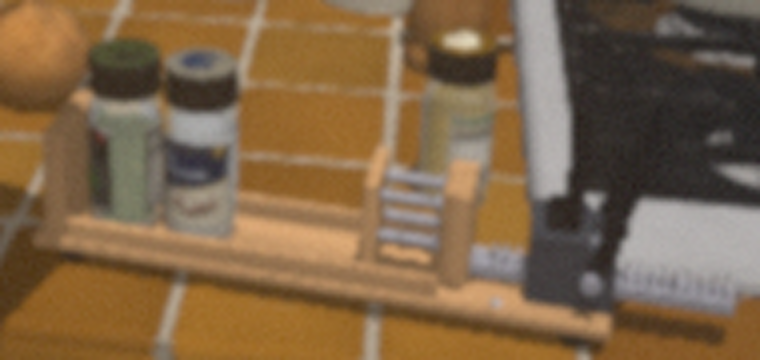

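Run:
```python
from h import *
S=lambda u,v:(185+u/4,220+v/4); D=lambda u,v:(265+u/4,210+v/4)
ps,pd=r.camera_params("scene"),r.camera_params("side")
for k,s,d in (("a",(357,267),(462,43)),("b",(168,107),(203,63)),("c",(164,54),(125,50))):
    print(k,tri([("scene",S(*s),ps),("side",D(*d),pd)]), atz("scene",S(*s),105 if k=="a" else 123,ps),atz("side",D(*d),105 if k=="a" else 123,pd))
# base contacts
print("a base",atz("scene",S(356,355),0,ps))
print("rack -y end corners z18",atz("scene",S(157,493),18,ps),atz("scene",S(248,465),18,ps),atz("side",D(611,318),18,pd))
print("onion",atz("scene",(403*.7,308*.7),42,ps),"honey",atz("scene",(357*.7,243*.7),97,ps))
```

```text
a (array([ 586.61650719, -168.74207135,  100.37332108]), [np.float64(0.7919888231286325), np.float64(0.7919888231285871)]) [ 587.10187523 -170.46198673  105.        ] [ 576.75781557 -174.75143677  105.        ]
b (array([434.89131548, -97.30280332, 119.89609626]), [np.float64(0.07711486183517277), np.float64(0.0771148618351941)]) [435.87083682 -99.39402689 123.        ] [ 429.719297   -101.28130743  123.        ]
c (array([417.53179956, -56.92387483, 121.46335743]), [np.float64(0.7155032033606076), np.float64(0.7155032033607176)]) [418.37013721 -58.80626    123.        ] [415.50957807 -57.98253829 123.        ]
a base [ 589.38523289 -176.6928605     0.        ]
rack -y end corners z18 [ 498.08022475 -313.4476055    18.        ] [ 547.24430504 -279.59867419   18.        ] [ 499.25346725 -310.42106977   18.        ]
onion [532.02251434 108.92068315  42.        ] honey [397.14995382 213.47628856  97.        ]
```

```bash
echo '[[0, 0, -0.066, 40, 0, 0, 1], [0, 0, -0.066, 40, 0, 0, 1], [0, 0, -0.066, 40, 0, 0, 1], [0, 0, -0.066, 40, 0, 0, 1], [0, 0, -0.066, 40, 0, 0, 1]]' | python3 steer.py; echo '[[0, 0, -0.066, 40, 0, 0, 1], [0, 0, -0.066, 40, 0, 0, 1], [0, 0, -0.066, 40, 0, 0, 1], [0, 0, -0.066, 40, 0, 0, 1], [0, 0, -0.066, 40, 0, 0, 1]]' | python3 steer.py
python3 - <<'E'
from h import *
s=r.sense(); p=r.camera_params("wrist")
T=R.from_euler("xyz",s["tcp_rot"]).as_matrix(); o,d=ray("wrist",(p["cx"],p["cy"]),p)
print(s["eef_pos"],s["tcp_rot"],s["qpos"],"cam in tool",T.T@(o-s["eef_pos"]),T.T@d)
E
```

```text
clock: 0.57
eef_pos: [363.9, -515.2, 225.9]
tcp_rot: [-3.142, -0.0, 0.627]
contact_force: [0.5, -0.4, 0.9]
opening: 1.002
grasp_force: 0.0
clock: 0.98
eef_pos: [508.6, -378.0, 225.9]
tcp_rot: [-3.141, 0.0, 0.957]
contact_force: [1.5, -1.4, -0.9]
opening: 1.0
grasp_force: 0.0
[ 508.58917442 -377.95777224  225.87116268] [-3.14147412e+00  6.70749413e-06  9.57002235e-01] [-6.41464081e-01  3.66666028e-01  1.61408800e+00 -1.08859655e-05
  1.16095693e+00 -2.76656506e-02] cam in tool [ 6.86529085e+01  1.01761165e-01 -1.47607055e+02] [-0.27251971  0.00136285  0.96214924]
```

```bash
cat > snap.py <<'E'
from h import *; import sys,json
n=sys.argv[1]; p=r.camera_params("wrist"); im=r.grab_frame("wrist")
cv2.imwrite(f"pics/{n}.png",im[:,:,::-1]); cv2.imwrite(f"pics/{n}b.png",cv2.resize(im[:,:,::-1],(800,600),interpolation=cv2.INTER_CUBIC))
json.dump({k:(v.tolist() if hasattr(v,"tolist") else v) for k,v in p.items()},open(f"pics/{n}.json","w"))
E
python3 snap.py w1; echo '[[0, 0, -0.066, 40, -10, 0, 1], [0, 0, -0.066, 40, -10, 0, 1], [0, 0, -0.066, 40, -10, 0, 1], [0, 0, -0.066, 10, 0, 0, 1], [0, 0, 0, 0, 0, 0, 1]]' | python3 steer.py; python3 snap.py w2
```

```text
clock: 1.45
eef_pos: [549.2, -249.6, 226.1]
tcp_rot: [-3.141, -0.001, 1.224]
contact_force: [0.1, -0.1, 0.3]
opening: 0.999
grasp_force: 0.0
```

View pics/w1b.png

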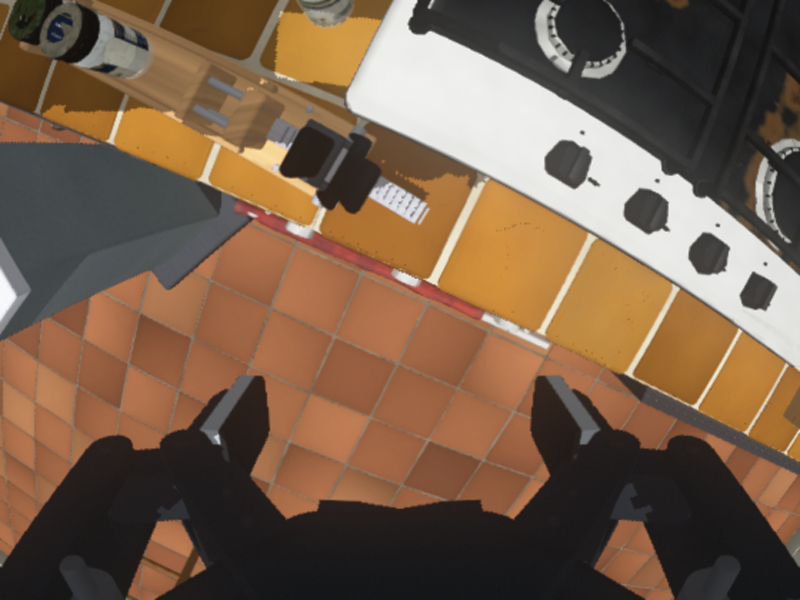

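View pics/w2b.png

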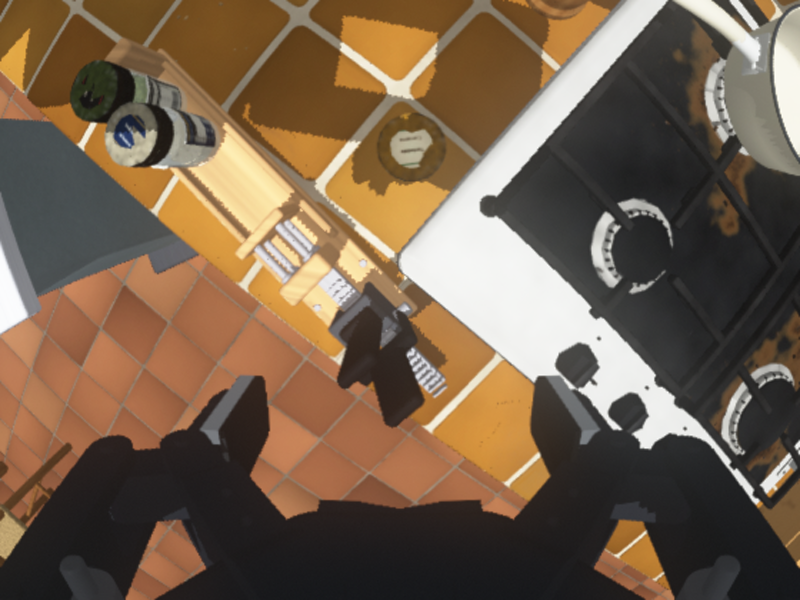

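w2: jar_a cap centre (411,147), jar_b cap (132,135), jar_c cap (92,92), jaw block ~(305,285), grip top ~(355,380), trigger top ~(398,412) (800-px scale).

```bash
cat > fit.py <<'E'
from h import *; import json
S=lambda u,v:(185+u/4,220+v/4); D=lambda u,v:(265+u/4,210+v/4); W=lambda u,v:(u*.7,v*.7)
ps,pd=r.camera_params("scene"),r.camera_params("side"); w1,w2=(json.load(open(f"pics/w{i}.json")) for i in(1,2))
for k,s,d,w,v in (("a",(357,267),(462,43),(411,147),None),("b",(168,107),(203,63),(132,135),(64,33)),("c",(164,54),(125,50),(92,92),(28,16))):
    o=[("scene",S(*s),ps),("side",D(*d),pd),("wrist",W(*w),w2)]
    if v:o.append(("wrist",W(*v),w1))
    z=105 if k=="a" else 123
    print(k,*[np.round(x,1) for x in tri(o)],atz("wrist",W(*w),z,w2).round(1),atz("wrist",W(*v),z,w1).round(1) if v else "")
E
python3 fit.py
python3 - <<'E'
from h import *; import json
w2=json.load(open("pics/w2.json"))
psi=0.41; O=np.array([462,-161,0])
im=cv2.imread("pics/w2.png")[20:310,40:330]; im=cv2.resize(im,None,fx=2,fy=2,interpolation=cv2.INTER_CUBIC)
def P(x,y,z):
    X=O+[np.cos(psi)*x-np.sin(psi)*y,np.sin(psi)*x+np.cos(psi)*y,z]
    u,v=proj("wrist",X,w2); return (int(2*(u-40)),int(2*(v-20)))
def L(pts,c,cl=True): cv2.polylines(im,[np.array([P(*q) for q in pts])],cl,c,1)
L([(-32,-152,18),(32,-152,18),(32,160,18),(-32,160,18)],(255,0,255))
L([(-30,140,82),(30,140,82)],(255,0,0),False)
L([(-20,-93,76),(20,-93,76),(20,-77,76),(-20,-77,76)],(0,0,255))
L([(-22,-45,76),(22,-45,76),(22,-37,76),(-22,-37,76)],(0,255,0))
L([(-15,-133,132),(15,-133,132),(15,-123,132),(-15,-123,132)],(255,255,0))
cv2.imwrite("pics/m1.png",im)
E
```

```text
a [ 585.5 -170.3  101.3] [2.  0.6 1.8] [ 584.5 -172.   105. ] 
b [433.5 -99.2 120.2] [2.2 1.  0.6 2.6] [ 434.4 -100.2  123. ] [ 434.4 -104.8  123. ]
c [416.  -58.8 121.9] [2.1 1.4 1.  2.4] [415.5 -59.1 123. ] [416.4 -63.  123. ]
```

View pics/m1.png

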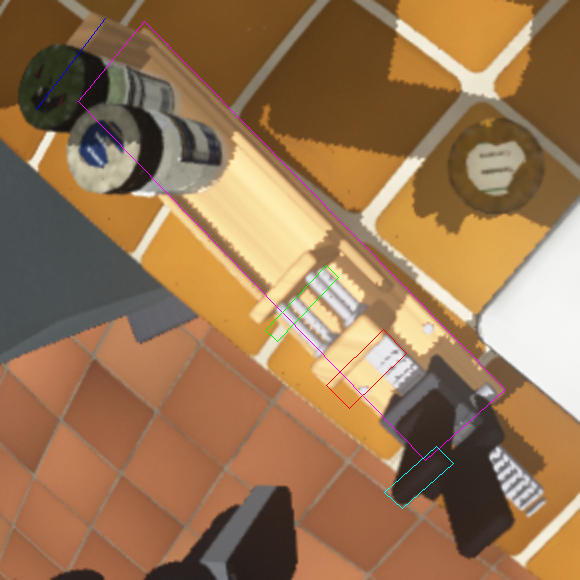

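m1 overlay: rack board edges match well, grip top ~(412,487); pad top edge lies at (250,307)-(307,251), block top (313,365),(372,314),(398,338),(340,392): jaw is already some mm forward.

Run:
```python
from h import *; import json
w2=json.load(open("pics/w2.json")); psi=.409; O=np.array([462.1,-165.2])
def rk(X): d=X[:2]-O; return np.round([d@[np.cos(psi),np.sin(psi)],d@[-np.sin(psi),np.cos(psi)]],1)
M=lambda u,v:(40+u/2,20+v/2)
for n,u,v,z in [("padF-",250,307,76),("padF+",307,251,76),("blk-+",313,365,76),("blk++",372,314,76),("blk+-",398,338,76),("blk--",340,392,76),("grip?",412,487,132),("stop",122,38,82),("stop2",75,12,82),("boardR",235,110,18),("boardR2",490,390,18),("boardL",380,408,18),("boardL2",215,245,18)]:
    print(n,rk(atz("wrist",M(u,v),z,w2)))
for X in ([585.5,-171],[433.5,-99.5],[416,-59]): print(rk(np.array(X)))
ps,pd=r.camera_params("scene"),r.camera_params("side")
S=lambda u,v:(185+u/4,220+v/4); D=lambda u,v:(265+u/4,210+v/4)
print("side pad/blk/board", [rk(atz("side",D(*q),z,pd)) for *q,z in ((366,178,76),(388,150,76),(445,190,76),(478,163,76),(611,318,18),(45,240,18))])
print("side stop",[rk(atz("side",D(*q),82,pd)) for q in ((45,118),(75,93),(60,130))])
s=r.sense();print(s["eef_pos"],s["tcp_rot"],s["qpos"])
```

```text
padF- [-17.9 -19.7]
padF+ [ 21.8 -21.5]
blk-+ [-15.7 -61.6]
blk++ [ 22.9 -64.3]
blk+- [ 23.8 -81. ]
blk-- [-15.7 -80.1]
grip? [  -3.1 -125. ]
stop [ 30.5 127. ]
stop2 [ 22.2 163.3]
boardR [34.7 75.3]
boardR2 [  27.  -142.1]
boardL [ -26.7 -106.5]
boardL2 [-28.7  29. ]
[110.9 -54.4]
[-0.1 71.7]
[-1.000e-01  1.158e+02]
side pad/blk/board [array([-19.9, -20.8]), array([ 14.1, -26.9]), array([-20.6, -61.3]), array([ 13.4, -74.4]), array([ -23.7, -148. ]), array([-38.6, 153.1])]
side stop [array([-14.8, 159.8]), array([ 20. , 154.1]), array([-26.1, 146.8])]
[ 548.77942789 -251.37288478  226.08965994] [-3.14132325e+00  1.48570369e-04  1.21964637e+00] [-4.31922029e-01  3.20251356e-01  1.68076227e+00 -1.86827425e-04
  1.14083557e+00 -8.06941514e-02]
```

Run:
```python
from h import *; import json
w2=json.load(open("pics/w2.json")); psi=.409; O=np.array([462.1,-165.2])
im=cv2.imread("pics/w2.png")
def rect(z,xs,ys):
    mx=np.zeros((len(ys),len(xs)),np.float32);my=mx.copy()
    for i,y in enumerate(ys):
        for j,x in enumerate(xs):
            X=[O[0]+np.cos(psi)*x-np.sin(psi)*y,O[1]+np.sin(psi)*x+np.cos(psi)*y,z]
            mx[i,j],my[i,j]=proj("wrist",X,w2)
    return cv2.remap(im,mx,my,cv2.INTER_LINEAR)
xs=np.arange(-50,50,.5);ys=np.arange(160,-160,-.5)
a=rect(30,xs,ys);b=rect(18,xs,ys)
o=np.hstack([a,b]); o=cv2.rotate(o,cv2.ROTATE_90_COUNTERCLOCKWISE)
o=cv2.resize(o,(800,500))
for off in (0,250):   # each 200px ->250
    pass
cv2.imwrite("pics/rect.png",o)
```

```text
(no output)
```

View pics/rect.png

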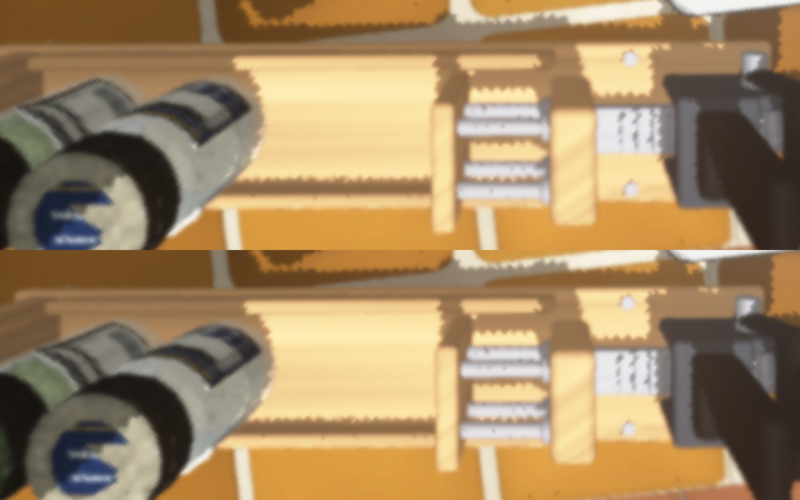

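rect: channel floor lies between lips at x≈-23.6 and +25.2 in my rack frame (z=30), ψ good; pad at y≈-20, jar_b edge ≈51.

```bash
echo '[[0, 0, -0.109, 0, 0, 0, 1], [0, 0, -0.109, 0, 0, 0, 1], [0, 0, -0.109, 0, 0, 0, 1], [0, 0, -0.109, 0, 0, 0, 1], [0, 0, -0.109, 0, 0, 0, 1]]' | python3 steer.py; echo '[[0, 0, -0.109, 0, 0, 0, 1], [0, 0, -0.106, 0, 0, 0, 1], [0, 0, 0, 30, 33, 0, 1], [0, 0, 0, 29, 32, 0, 1], [0, 0, 0, 0, 0, 0, 1]]' | python3 steer.py; python3 -c "
from h import *
s=r.sense();y=s['tcp_rot'][2];d=np.array([585,-171.5])-s['eef_pos'][:2];print(y,d@[np.cos(y),np.sin(y)],d@[np.sin(y),-np.cos(y)],s['eef_pos'])
import json;p=r.camera_params('wrist');print(np.array(proj('wrist',[585,-171.5,105],p)))"; python3 snap.py w3
```

```text
clock: 1.92
eef_pos: [547.9, -254.1, 226.0]
tcp_rot: [-3.141, 0.0, 1.764]
contact_force: [-1.1, -0.4, -0.4]
opening: 0.996
grasp_force: 0.0
clock: 2.33
eef_pos: [584.9, -173.4, 226.1]
tcp_rot: [3.14, -0.001, 1.976]
contact_force: [-1.3, -1.1, 0.6]
opening: 0.999
grasp_force: 0.0
1.9761262977972254 1.690036737480078 0.8024371050749038 [ 584.9290012  -173.36951562  226.13748439]
[280.33635142 202.11713836]
```

```bash
echo '[[0, 0, 0, 1.5, 1, 40, 1], [0, 0, 0, 0, 0, 40, 1], [0, 0, 0, 0, 0, 40, 1], [0, 0, 0, 0, 0, 36, 1], [0, 0, 0, 0, 0, 0, 1]]' | python3 steer.py; echo '[[0, 0, 0, 0, 0, 0, 0.3], [0, 0, 0, 0, 0, 0, 0.3], [0, 0, 0, 0, 0, 0, 0.3], [0, 0, 0, 0, 0, 0, 0.3], [0, 0, 0, 0, 0, 0, 0.3]]' | python3 steer.py 30; echo '[[0, 0, 0, 0, 0, 0, 0.3], [0, 0, 0, 0, 0, 0, 0.3], [0, 0, 0, 0, 0, 0, 0.3], [0, 0, 0, 0, 0, 0, 0.3]]' | python3 steer.py
```

```text
clock: 2.8
eef_pos: [578.0, -175.3, 63.4]
tcp_rot: [-3.133, -0.007, 1.975]
contact_force: [-2.1, 0.0, -1.0]
opening: 1.002
grasp_force: 0.0
clock: 3.22
eef_pos: [585.2, -175.6, 72.9]
tcp_rot: [3.138, 0.003, 1.978]
contact_force: [0.9, 0.1, 8.3]
opening: 0.462
grasp_force: 29.6
clock: 3.55
eef_pos: [585.2, -175.5, 72.9]
tcp_rot: [3.138, 0.003, 1.978]
contact_force: [-0.7, -1.0, 7.2]
opening: 0.468
grasp_force: 29.6
```

```bash
echo '[[0, 0, 0, 0, 0, -20, 0.3], [0, 0, 0, 0, 0, -36, 0.3], [0, 0, 0, 0, 0, -36, 0.3], [0, 0, 0, 0, 0, -20, 0.3], [0, 0, 0, 0, 0, 0, 0.3]]' | python3 steer.py;echo '[[0, 0, 0, 12, -17, 0, 0.3], [0, 0, 0, 24, -34, 0, 0.3], [0, 0, 0, 24, -34, 0, 0.3], [0, 0, 0, 14, -23, 0, 0.3], [0, 0, 0, 0, 0, 0, 0.3]]' | python3 steer.py;echo '[[0, 0, 0, 0, 0, 0, 0.3], [0, 0, 0, 0, 0, 0, 0.3]]' | python3 steer.py; python3 -c "
from h import *
s=r.sense();y=s['tcp_rot'][2];d=np.array([455.4,-148.5])-s['eef_pos'][:2];print(y,d@[np.cos(y),np.sin(y)],d@[np.sin(y),-np.cos(y)],s['eef_pos'])"; python3 snap.py w4
```

```text
clock: 3.97
eef_pos: [586.6, -175.8, 189.0]
tcp_rot: [3.134, 0.007, 1.978]
contact_force: [1.5, -0.7, -0.2]
opening: 0.468
grasp_force: 31.1
clock: 4.38
eef_pos: [448.7, -148.1, 181.5]
tcp_rot: [-3.138, -0.003, 1.978]
contact_force: [1.0, -0.2, -1.2]
opening: 0.464
grasp_force: 31.1
clock: 4.55
eef_pos: [455.7, -149.9, 182.8]
tcp_rot: [3.14, 0.001, 1.978]
contact_force: [0.4, -0.5, -0.4]
opening: 0.469
grasp_force: 31.1
1.9776713613983923 1.4004296581849272 0.3027488486362799 [ 455.67617498 -149.90591162  182.79473929]
```

View pics/w4b.png

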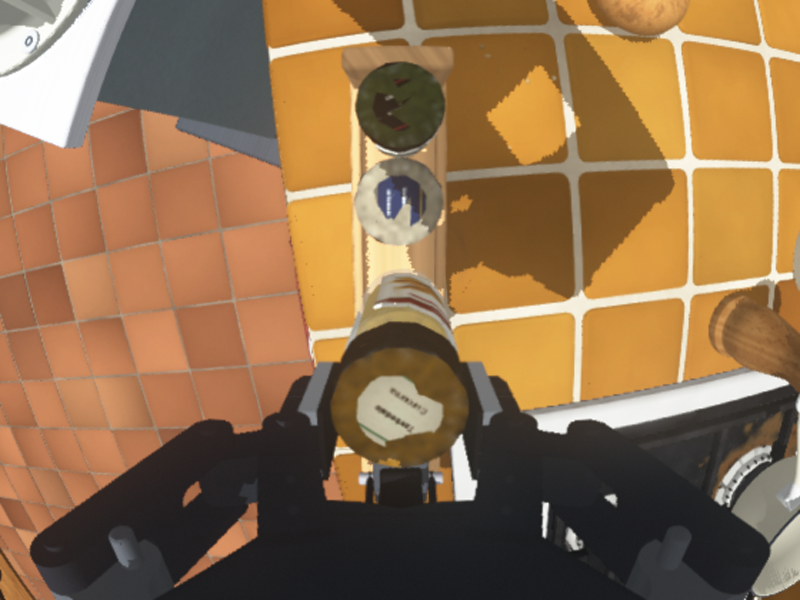

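w4: jars in line: c cap (400,107), b (399,202), held jar_a cap (400,407), stop top edge (343,50)–(453,50), rack centred at column ≈400.

Run:
```python
from h import *; import json
w=json.load(open("pics/w4.json")); psi=.409; O=np.array([462.1,-165.2]); W=lambda u,v:(u*.7,v*.7)
def rk(X): d=X[:2]-O; return np.round([d@[np.cos(psi),np.sin(psi)],d@[-np.sin(psi),np.cos(psi)]],1)
for n,u,v,z in [("b",399,202,123),("c",400,107,123),("stopL",343,50,82),("stopR",453,48,82),("lipLout",352,200,30),("lipRout",449,200,30),("lipLin",367,262,30),("brdL",352,290,18)]: print(n,rk(atz("wrist",W(u,v),z,w)))
# jar a cap top: height z of top when TCP z 182.8, grasp 67 above bottom
X=atz("wrist",W(400,407),182.8-72.9+105,w); print("a",X,rk(X))
im=cv2.imread("pics/w4.png").astype(int)
for v in (182,185,190): print([tuple(im[v,u]) for u in range(240,262,2)],[tuple(im[v,u]) for u in range(300,324,2)])
```

```text
b [ 0.1 73.1]
c [  0.6 115.7]
stopL [-29.4 154.2]
stopR [ 28.8 155.3]
lipLout [-30.1  69.1]
lipRout [32.4 69.1]
lipLin [-20.9  28.2]
brdL [-32.6   6.1]
a [ 453.36602349 -144.64829048  214.9       ] [ 0.2 22.3]
[(np.int64(76), np.int64(175), np.int64(236)), (np.int64(74), np.int64(175), np.int64(235)), (np.int64(77), np.int64(176), np.int64(236)), (np.int64(80), np.int64(164), np.int64(226)), (np.int64(147), np.int64(208), np.int64(243)), (np.int64(164), np.int64(226), np.int64(250)), (np.int64(147), np.int64(207), np.int64(242)), (np.int64(88), np.int64(127), np.int64(166)), (np.int64(138), np.int64(197), np.int64(236)), (np.int64(132), np.int64(188), np.int64(231)), (np.int64(181), np.int64(236), np.int64(253))] [(np.int64(94), np.int64(137), np.int64(177)), (np.int64(92), np.int64(135), np.int64(174)), (np.int64(79), np.int64(113), np.int64(147)), (np.int64(86), np.int64(124), np.int64(160)), (np.int64(89), np.int64(128), np.int64(166)), (np.int64(85), np.int64(124), np.int64(161)), (np.int64(49), np.int64(87), np.int64(122)), (np.int64(41), np.int64(80), np.int64(117)), (np.int64(
[... 1591 characters left out ...]
t64(167)), (np.int64(103), np.int64(150), np.int64(193)), (np.int64(178), np.int64(236), np.int64(253)), (np.int64(181), np.int64(238), np.int64(253))] [(np.int64(94), np.int64(137), np.int64(177)), (np.int64(92), np.int64(135), np.int64(174)), (np.int64(73), np.int64(107), np.int64(138)), (np.int64(87), np.int64(125), np.int64(162)), (np.int64(87), np.int64(127), np.int64(165)), (np.int64(84), np.int64(123), np.int64(158)), (np.int64(46), np.int64(84), np.int64(119)), (np.int64(40), np.int64(80), np.int64(117)), (np.int64(41), np.int64(83), np.int64(121)), (np.int64(41), np.int64(84), np.int64(122)), (np.int64(53), np.int64(119), np.int64(175)), (np.int64(57), np.int64(126), np.int64(185))]
```

```bash
echo '[[0, 0, 0, 0, 0, 20, 0.3], [0, 0, 0, 0, 0, 25, 0.3], [0, 0, 0, 0, 0, 20, 0.3], [0, 0, 0, 0, 0, 13, 0.3], [0, 0, 0, 0, 0, 0, 0.3]]' | python3 steer.py; echo '[[0, 0, 0, 0, 0, 4, 0.3], [0, 0, 0, 0, 0, 3, 0.3], [0, 0, 0, 0, 0, 3, 0.3], [0, 0, 0, 0, 0, 2, 0.3], [0, 0, 0, 0, 0, 0, 0.3]]' | python3 steer.py
```

```text
clock: 5.02
eef_pos: [454.2, -149.3, 101.6]
tcp_rot: [-3.139, -0.003, 1.978]
contact_force: [0.1, -0.3, -0.7]
opening: 0.466
grasp_force: 31.1
clock: 5.43
eef_pos: [455.1, -149.7, 92.3]
tcp_rot: [3.141, 0.0, 1.978]
contact_force: [0.5, 1.5, -1.8]
opening: 0.462
grasp_force: 31.1
```

```bash
echo '[[0, 0, 0, 0, 0, 1.5, 0.3], [0, 0, 0, 0, 0, 0, 0.3], [0, 0, 0, 0, 0, 0, 0.3]]' | python3 steer.py
```

```text
clock: 5.68
eef_pos: [455.2, -149.7, 91.0]
tcp_rot: [3.141, 0.0, 1.978]
contact_force: [-0.2, 0.0, -1.4]
opening: 0.468
grasp_force: 31.2
```

```bash
echo '[[0, 0, 0, 0, 0, 1.5, 0.3], [0, 0, 0, 0, 0, 0, 0.3], [0, 0, 0, 0, 0, 0, 0.3]]' | python3 steer.py;echo '[[0, 0, 0, 0, 0, 1.5, 0.3], [0, 0, 0, 0, 0, 0, 0.3], [0, 0, 0, 0, 0, 0, 0.3]]' | python3 steer.py
```

```text
clock: 5.93
eef_pos: [456.3, -149.9, 90.5]
tcp_rot: [3.139, 0.002, 1.978]
contact_force: [-0.4, 1.5, 11.7]
opening: 0.462
grasp_force: 31.6
clock: 6.18
eef_pos: [457.0, -150.1, 90.0]
tcp_rot: [3.138, 0.003, 1.978]
contact_force: [-2.3, 2.2, 23.7]
opening: 0.469
grasp_force: 33.4
```

```bash
echo '[[0, 0, 0, 0, 0, -2.5, 0.3], [0, 0, 0, 0, 0, 0, 0.55], [0, 0, 0, 0, 0, 0, 0.7], [0, 0, 0, 0, 0, 0, 0.9], [0, 0, 0, 0, 0, 0, 0.9]]' | python3 steer.py; echo '[[0, 0, 0, 0, 0, 0, 0.9], [0, 0, 0, 0, 0, 0, 0.9], [0, 0, 0, 0, 0, -20, 0.9], [0, 0, 0, 0, 0, -36, 0.9], [0, 0, 0, 0, 0, -36, 0.9]]' | python3 steer.py;echo '[[0, 0, 0, 0, 0, -26, 0.9], [0, 0, 0, 0, 0, 0, 0.9]]' | python3 steer.py; python3 snap.py w5
python3 - <<'E'
from h import *; import json
w=json.load(open("pics/w5.json"));s=r.sense();print(s["eef_pos"],s["tcp_rot"],s["qpos"])
im=cv2.imread("pics/w5.png");g=cv2.cvtColor(im,cv2.COLOR_BGR2GRAY)
psi=.409; O=np.array([462.1,-165.2])
def W(x,y,z): return np.round(proj("wrist",[O[0]+np.cos(psi)*x-np.sin(psi)*y,O[1]+np.sin(psi)*x+np.cos(psi)*y,z],w))
print(W(0,22,123),W(0,72,123),W(0,116,123),W(0,-125,132))
E
```

```text
clock: 6.6
eef_pos: [454.6, -149.6, 89.9]
tcp_rot: [-3.141, -0.0, 1.978]
contact_force: [0.5, -0.3, 0.1]
opening: 0.899
grasp_force: 0.0
clock: 7.02
eef_pos: [453.7, -149.3, 182.2]
tcp_rot: [-3.139, -0.002, 1.978]
contact_force: [1.2, -0.4, -0.4]
opening: 0.899
grasp_force: 0.0
clock: 7.18
eef_pos: [457.8, -150.6, 213.3]
tcp_rot: [3.135, 0.005, 1.978]
contact_force: [0.9, -0.0, 0.5]
opening: 0.899
grasp_force: 0.0
[ 456.62280909 -150.2452977   210.80524006] [3.13746162 0.00369394 1.97780524] [-3.20991920e-01  1.41240963e-01  1.95323065e+00 -1.02306508e-05
  1.04157934e+00 -7.28003322e-01]
[277. 204.] [276. 138.] [276.  78.] [277. 362.]
```

```bash
for i in 1 2; do echo '[[0, 0, 0.12, 0, 0, 0, 0.9], [0, 0, 0.12, 0, 0, 0, 0.9], [0, 0, 0.12, 0, 0, 0, 0.9], [0, 0, 0.12, 0, 0, 0, 0.9], [0, 0, 0.12, 0, 0, 0, 0.9]]' | python3 steer.py >/dev/null; done; echo '[[0, 0, 0.12, 0, 0, 0, 0.9], [0, 0, 0.12, 0, 0, 0, 0.9], [0, 0, 0.125, 0, 0, 0, 0.9], [0, 0, 0, 0, 30, 0, 0.9], [0, 0, 0, 0, 39, 0, 0.9]]' | python3 steer.py; echo '[[0, 0, 0, 0, 39, 0, 0.9], [0, 0, 0, 0, 39, 0, 0.9], [0, 0, 0, 0, 0, 0, 0.9], [0, 0, 0, 0, 0, 0, 0.9]]' | python3 steer.py;python3 snap.py w6; python3 -c "
from h import *
s=r.sense();print(s['eef_pos'],s['tcp_rot'],s['qpos'])"
```

```text
clock: 8.48
eef_pos: [481.3, -211.5, 206.6]
tcp_rot: [-3.139, 0.002, 0.414]
contact_force: [1.3, 1.1, 0.4]
opening: 0.899
grasp_force: 0.0
clock: 8.82
eef_pos: [513.5, -285.5, 206.0]
tcp_rot: [-3.139, 0.002, 0.411]
contact_force: [-0.1, 0.8, -0.2]
opening: 0.899
grasp_force: 0.0
[ 512.88104983 -284.25602754  206.1448085 ] [-3.13879026e+00  1.87666895e-03  4.11496369e-01] [-5.08766853e-01  3.15242305e-01  1.73559116e+00  2.29349934e-04
  1.09412576e+00  6.50430160e-01]
```

View pics/w6b.png

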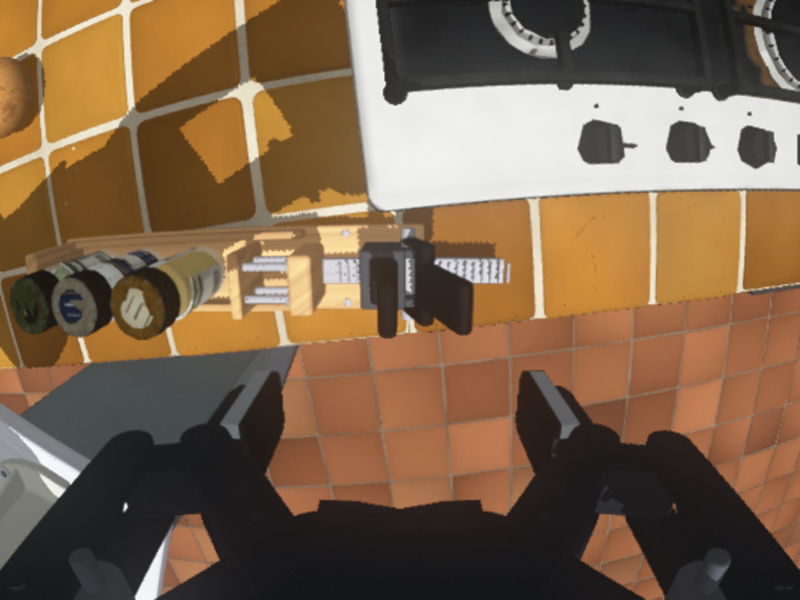

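w6: three jars stand in a row; grip top ≈(387,325), cols 377–397, low edge row 338; trigger top ≈(458,318); jaw block (303,285), pad (237,275); jar_a cap (146,303).

Run:
```python
from h import *; import json
w=json.load(open("pics/w6.json")); psi=.409; O=np.array([462.1,-165.2]); W=lambda u,v:(u*.7,v*.7)
def rk(X): d=X[:2]-O; return np.round([d@[np.cos(psi),np.sin(psi)],d@[-np.sin(psi),np.cos(psi)]],1)
for n,u,v,z in [("gripL",377,337,132),("gripR",397,337,132),("trigtopL",447,330,127),("trigtopR",472,333,127),("a",146,303,123),("b",84,304,123),("c",35,303,123),("padF",231,318,76),("blkF",291,314,76),("blkB",320,312,76),("barend",510,272,45),("boardend",424,232,18)]: print(n,rk(atz("wrist",W(u,v),z,w)))
g=cv2.cvtColor(cv2.imread("pics/w6.png"),cv2.COLOR_BGR2GRAY)
for v in (215,222,228,232,236,240): print(v,list(g[v,255:345:2]))
s=r.sense();print(rk(s["eef_pos"]))
```

```text
gripL [ -12.4 -120. ]
gripR [ -12.4 -130.1]
trigtopL [ -10.3 -156. ]
trigtopR [ -12.  -169.2]
a [ 2.6 14.1]
b [ 1.9 62.2]
c [  2.4 108. ]
padF [-20.8 -20.8]
blkF [-17.8 -62.3]
blkB [-16.3 -81.2]
barend [   3.4 -207.7]
boardend [  26.8 -149. ]
215 [np.uint8(101), np.uint8(100), np.uint8(101), np.uint8(100), np.uint8(96), np.uint8(49), np.uint8(48), np.uint8(51), np.uint8(52), np.uint8(51), np.uint8(47), np.uint8(45), np.uint8(93), np.uint8(94), np.uint8(62), np.uint8(48), np.uint8(48), np.uint8(44), np.uint8(41), np.uint8(41), np.uint8(42), np.uint8(38), np.uint8(39), np.uint8(39), np.uint8(38), np.uint8(38), np.uint8(38), np.uint8(38), np.uint8(38), np.uint8(38), np.uint8(38), np.uint8(39), np.uint8(40), np.uint8(44), np.uint8(46), np.uint8(50), np.uint8(47), np.uint8(45), np.uint8(97), np.uint8(126), np.uint8(125), np.uint8(125), np.uint8(126), np.uint8(125), np.uint8(124)]
222 [np.uint8(152), np.uint8(152), np.uint8(152), np.uint8(154), np.uint8(148), np.uint8(50), np.uint8(47), np.uint8(51), np.uint8(50), np.uint8(50), np.uint8(47), np.uint8(54), np.uint8(145), np.uint8(155), np.u
[... 2438 characters left out ...]
31)]
240 [np.uint8(115), np.uint8(128), np.uint8(130), np.uint8(131), np.uint8(132), np.uint8(132), np.uint8(133), np.uint8(132), np.uint8(132), np.uint8(132), np.uint8(132), np.uint8(131), np.uint8(130), np.uint8(129), np.uint8(129), np.uint8(129), np.uint8(128), np.uint8(126), np.uint8(126), np.uint8(125), np.uint8(125), np.uint8(125), np.uint8(123), np.uint8(122), np.uint8(119), np.uint8(117), np.uint8(130), np.uint8(115), np.uint8(120), np.uint8(121), np.uint8(124), np.uint8(125), np.uint8(125), np.uint8(127), np.uint8(126), np.uint8(127), np.uint8(128), np.uint8(129), np.uint8(129), np.uint8(129), np.uint8(129), np.uint8(129), np.uint8(129), np.uint8(130), np.uint8(131)]
[  -0.8 -129.4]
```

```bash
echo '[[0, 0, 0, 2.5, 12, 0, 1], [0, 0, 0, 0, 0, 0, 1], [0, 0, 0, 0, 0, 15, 1], [0, 0, 0, 0, 0, 30, 1], [0, 0, 0, 0, 0, 30, 1]]' | python3 steer.py; echo '[[0, 0, 0, 0, 0, 17, 1], [0, 0, 0, 0, 0, 0, 1], [0, 0, 0, 0, 0, 0, 1]]' | python3 steer.py; python3 -c "
from h import *
s=r.sense();psi=.409;d=s['eef_pos'][:2]-[462.1,-165.2];print(d@[np.cos(psi),np.sin(psi)],d@[-np.sin(psi),np.cos(psi)])"
```

```text
clock: 9.28
eef_pos: [521.9, -294.1, 133.6]
tcp_rot: [3.139, -0.002, 0.414]
contact_force: [0.5, -0.1, -0.3]
opening: 1.0
grasp_force: 0.0
clock: 9.53
eef_pos: [520.6, -293.5, 115.8]
tcp_rot: [-3.14, 0.001, 0.414]
contact_force: [0.1, 0.4, 0.8]
opening: 1.002
grasp_force: 0.0
2.6186570635248785 -140.94311316323999
```

```bash
echo '[[0, 0, 0, 0, -4, 0, 0.6], [0, 0, 0, 0, -5, 0, 0.3], [0, 0, 0, 0, 0, 0, 0.1], [0, 0, 0, 0, 0, 0, 0.1], [0, 0, 0, 0, 0, 0, 0.1]]' | python3 steer.py 50; echo '[[0, 0, 0, 0, 0, 0, 0.1], [0, 0, 0, 0, 0, 0, 0.1], [0, 0, 0, 0, 0, 0, 0.1], [0, 0, 0, 0, 0, 0, 0.1], [0, 0, 0, 0, 0, 0, 0.1]]' | python3 steer.py
cat > jaw.py <<'E'
from h import *; import sys
im=r.grab_frame("side"); cv2.imwrite(f"pics/{sys.argv[1]}.png",im[:,:,::-1])
a=cv2.cvtColor(cv2.imread("pics/side0.png"),cv2.COLOR_BGR2GRAY); b=cv2.cvtColor(im,cv2.COLOR_RGB2GRAY)
# side0 crop: pad (366..388)/4, block (440..478)/4
for n,(x0,x1,y0,y1) in dict(pad=(353,366,246,278),blk=(373,386,248,283),jb=(304,326,220,270),jc=(286,306,218,266)).items():
    t=a[y0:y1,x0:x1]; best=[]
    reg=b[y0-14:y1+6,x0-75:x1+8]
    m=cv2.matchTemplate(reg,t,cv2.TM_CCOEFF_NORMED); _,v,_,l=cv2.minMaxLoc(m)
    print(n,"dpx",l[0]-75,l[1]-14,round(v,2))
s=r.sense(); print(s["clock"],s["eef_pos"].round(1),s["opening"],s["grasp_force"],s["contact_force"].round(1))
E
python3 jaw.py j1
python3 - <<'E'
from h import *
psi=.409
for y in (-64,-54,-44,-20,-10,0): print(y,np.round(proj("side",[462.1-np.sin(psi)*y-20*np.cos(psi),-165.2+np.cos(psi)*y-20*np.sin(psi),60]),1))
E
```

```text
clock: 9.95
eef_pos: [519.7, -287.9, 123.3]
tcp_rot: [3.135, -0.004, 0.413]
contact_force: [-25.7, 21.3, 84.2]
opening: 0.35
grasp_force: 79.6
clock: 10.37
eef_pos: [516.4, -280.5, 125.4]
tcp_rot: [-3.134, -0.002, 0.412]
contact_force: [-30.5, 43.2, 92.3]
opening: 0.132
grasp_force: 107.4
pad dpx -6 4 0.51
blk dpx 8 -14 0.53
jb dpx 0 0 0.92
jc dpx 0 0 0.96
10.4167 [ 516.3 -280.6  125.4] 0.13399434603897417 107.31291012838483 [-30.9  42.4  93. ]
-64 [377.1 264.3]
-54 [372.2 263.6]
-44 [367.3 262.9]
-20 [355.8 261.2]
-10 [351.  260.4]
0 [346.3 259.7]
```

Upward force 92 N and opening only 11 mm: that isn't a proper squeeze. Opening and backing off.

```bash
echo '[[0, 0, 0, 0, 0, -4, 0.5], [0, 0, 0, 0, 4, 0, 1], [0, 0, 0, 0, 5, 0, 1], [0, 0, 0, 0, 0, 0, 1], [0, 0, 0, 0, 0, 0, 1]]' | python3 steer.py 20; echo '[[0, 0, 0, 0, 0, 0, 1], [0, 0, 0, 0, 0, 0, 1], [0, 0, 0, 0, 0, 0, 1]]' | python3 steer.py; python3 jaw.py j2; python3 snap.py w7
python3 - <<'E'
from h import *
# ascii of w7 around grip/trigger
g=cv2.cvtColor(cv2.imread("pics/w7.png"),cv2.COLOR_BGR2GRAY)
c=g[140:330:5,150:420:3]
print("\n".join(f"{140+5*i:3d} "+"".join(" .:-=+*#"[7-min(7,int(v)//30)] for v in row) for i,row in enumerate(c)))
E
```

```text
clock: 10.83
eef_pos: [521.4, -294.4, 121.5]
tcp_rot: [3.14, -0.001, 0.413]
contact_force: [0.6, -1.0, -1.0]
opening: 0.827
grasp_force: 0.0
clock: 11.08
eef_pos: [520.7, -294.0, 120.0]
tcp_rot: [-3.141, 0.0, 0.413]
contact_force: [0.3, -1.0, 0.7]
opening: 1.003
grasp_force: 0.0
pad dpx -63 2 0.43
blk dpx 8 -14 0.56
jb dpx 0 0 0.91
jc dpx 0 0 0.96
11.1333 [ 520.7 -294.   119.9] 1.0030875875246068 0.0 [ 0.9  0.6 -0.3]
140 +++++++++++++++++++++++++=+==.                                                            
145 +++++++++++++++++++++++++++++-                                                      ..:---
150 ++++++++++++++++++++++++++++++.                                .::-==++===----.  .::::::::
155 ++++++++++++++++++===-----------              .:-==++++++++++++++=-------------  :::::::::
160 =+++++++===----------:-----======+=====-=++++++++++=+++++++==++++=-------------  :::::::::
165 ======--------====+++===---===========--+++++++++-----++++++-------------------  .-:::::::
170 =====+++++++++++++++++++++==========+=--+++++++++=----=++----------------------  .-:::::::
175 ==========
[... 2230 characters left out ...]
******+============**********====**
295 ==+**********-------=========******===--------==========*****=============***********====*
300 =+***********-------=========+****+===---------===========================************====
305 =+***********-------==================---------=================------====+***********==+*
310 ==**#*******--------==================----=-----======----------------=====*******#***=***
315 ***######**+----==============================--=---===---------------======****#*#*****#*
320 ****#####*+++++++++=====================------------===---------------=======**####***#*##
325 #####*###*+++============================------------==---------------========###****#####
```

Run:
```python
from h import *; import json
w=json.load(open("pics/w7.json")); psi=.409; O=np.array([462.1,-165.2])
def rk(X): d=X[:2]-O; return np.round([d@[np.cos(psi),np.sin(psi)],d@[-np.sin(psi),np.cos(psi)]],1)
def W(x,y,z): return np.round(proj("wrist",[O[0]+np.cos(psi)*x-np.sin(psi)*y,O[1]+np.sin(psi)*x+np.cos(psi)*y,z],w),0)
s=r.sense();print("tcp",rk(s["eef_pos"]),s["eef_pos"])
for n,u,v,z in [("gripL",234,300,132),("gripR",257,295,132),("gL",234,285,132),("gR",260,270,132),("trigL",312,297,127),("trigR",333,295,127)]: print(n,rk(atz("wrist",(u,v),z,w)))
for z in (18,45): print("bar/board pts",z,[list(rk(atz("wrist",q,z,w))) for q in ((183,245),(225,210),(186,180),(180,200))])
print("pad tips proj", [W(2.6+a,-141+b,98) for a in(-11,11) for b in (-42,42)])
print("model gripcorners",[W(a,b+3,132) for a in(-15,15) for b in(-133,-123)])
print("model trig top",[W(a,-140+3-92*np.sin(.32)+b,127) for a in(-15,15) for b in(-5,5)])
print("block top",[W(a,b,76) for a in(-20,20) for b in(-81,-62)],"shift12",[W(a,b+12,76) for a in(-20,20) for b in(-81,-62)])
im=cv2.imread("pics/w7.png")
for v in (190,200,230,240,246): print(v," ".join("%d,%d,%d"%tuple(im[v,u]) for u in range(150,235,4)))
```

```text
tcp [   2.6 -141.6] [ 520.75423199 -294.06659802  119.92475194]
gripL [ -11.2 -120. ]
gripR [  -8.1 -131.3]
gL [  -2.8 -120.5]
gR [   5.4 -133. ]
trigL [ -12.1 -158.3]
trigR [ -11.2 -168.8]
bar/board pts 18 [[np.float64(-28.3), np.float64(-60.2)], [np.float64(2.6), np.float64(-98.3)], [np.float64(27.4), np.float64(-67.2)], [np.float64(10.9), np.float64(-61.0)]]
bar/board pts 45 [[np.float64(-17.6), np.float64(-69.0)], [np.float64(10.0), np.float64(-103.0)], [np.float64(32.1), np.float64(-75.2)], [np.float64(17.5), np.float64(-69.7)]]
pad tips proj [array([350., 265.]), array([206., 265.]), array([353., 230.]), array([203., 229.])]
model gripcorners [array([255., 307.]), array([234., 307.]), array([253., 251.]), array([231., 250.])]
model trig top [array([337., 301.]), array([317., 302.]), array([341., 247.]), array([320., 247.])]
block top [array([188., 266.]), array([161., 265.]), array([182., 208.]), array([155., 208.])] shift12 [array([171., 265.]), array([146., 264.]), array([165., 208.]), array([138., 208.])]
190 79,115,149 79,116,150 79,116,150 80,116,151 80,115,150 79,114,147 
[... 491 characters left out ...]
,101,131 75,108,139 71,99,129 66,94,121 123,176,220 151,212,244 152,212,244 152,212,244 152,211,244 152,211,244 152,211,244 152,211,244 152,211,244 151,211,243 94,109,127 101,97,99 72,72,78
240 144,203,240 143,202,239 141,201,238 126,181,226 74,107,139 69,99,128 66,94,122 70,100,130 78,112,146 153,213,244 153,214,245 155,214,245 154,214,245 155,215,245 155,217,246 155,217,246 155,216,246 142,160,183 153,212,244 113,151,188 99,96,99 75,75,80
246 139,197,236 150,211,244 156,218,247 129,184,228 71,101,133 94,101,111 72,103,134 98,142,183 69,99,130 149,209,243 150,211,244 151,212,244 139,198,237 141,199,238 142,199,238 140,197,237 139,198,237 186,204,226 146,193,232 123,172,215 98,95,98 91,89,93
```

```bash
python3 - <<'E'
from h import *; import json
w=json.load(open("pics/w7.json")); psi=.409; O=np.array([462.1,-165.2])
def rk(X): d=X[:2]-O; return np.round([d@[np.cos(psi),np.sin(psi)],d@[-np.sin(psi),np.cos(psi)]],1)
print(rk(atz("wrist",(164,235),76,w)),rk(atz("wrist",(184,240),18,w)))
E
echo '[[0, 0, 0, 0, 0, -5, 1], [0, 0, 0, 0, -4, 0, 0.8], [0, 0, 0, 0, -5, 0, 0.6]]' | python3 steer.py 30; echo '[[0, 0, 0, 0, 0, 0, 0.5], [0, 0, 0, 0, 0, 0, 0.5]]' | python3 steer.py
```

```text
[  1.5 -66.6] [-23.8 -61.6]
clock: 11.43
eef_pos: [517.5, -286.1, 125.5]
tcp_rot: [3.141, -0.0, 0.412]
contact_force: [-0.6, 0.3, 0.8]
opening: 0.748
grasp_force: 0.0
clock: 11.6
eef_pos: [517.1, -285.6, 125.2]
tcp_rot: [-3.141, 0.0, 0.413]
contact_force: [-0.1, -0.1, 0.1]
opening: 0.504
grasp_force: 0.0
```

```bash
python3 snap.py w8
python3 - <<'E'
from h import *
print(r.nose_length)
g=cv2.cvtColor(cv2.imread("pics/w8.png"),cv2.COLOR_BGR2GRAY)
c=g[200:350:5,150:420:3]
print("\n".join(f"{200+5*i:3d} "+"".join(" .:-=+*#"[7-min(7,int(v)//30)] for v in row) for i,row in enumerate(c)))
E
```

```text
22.0
200      -==========--------------+++++++++++++++=+*******+++++++++++++---------------  ::::::
205 -----==-=======.........-..: .====+++*+++===+=+******* - .: .    -....------------  :-::::
210 ==-------======     . -  . : .===*********=== =+****** -  . - .: -  :.= ----------  :--:::
215 ----------=====     : :  . . .===*********===:=+******:-    - .. - ::.=.----------  .---::
220 ..---.. .-=====.    - .  : .  ===*********=== =+********+.  - .. = :..=:----------  .--:::
225   .   ...:=====-.   .    .    ===*********=== =+***********:. ...:...:-:----------  .:-:::
230 :::...   :==-===.             -==*********=== =+**************--------------------  ::--::
235 ....     .-=====              -==+********==+.-*****************=-----------------  :--:-:
240 ---.     .-=====          . . -==+********==+**********************---------------  :---::
245    .     .-==-:-.. ...........:==+********==+=+********************+--------------  :-----
250 ::-:     .-=-:::::::::::::::::-===+*******==+++*********************------------=:   -----
255 ::::.   ..:-:::::::::::====*=:::::=*******::.*
[... 1054 characters left out ...]
-----******************************
315 ***************************============---------------=-----******************************
320 ***************************============---------------------=*****************************
325 ***************#**********+============----------------------*****************************
330 *********#*#**#****##*****===-=-=======----------------------***********####**************
335 **********######***#*****+==--=----=====----------------------***********#**##************
340 *********############****==----------===----------------------+****#*#*####*#*************
345 **#******#############***+=------=--=====-------------=-======***#**#*########************
```

Run:
```python
from h import *; import json
psi=.409; O=np.array([462.1,-165.2])
for f,yc,h,t in (("w7",-141.6,42,120),("w8",-132.5,21.5,125.2)):
    w=json.load(open(f"pics/{f}.json"))
    def W(x,y,z): return np.round(proj("wrist",[O[0]+np.cos(psi)*x-np.sin(psi)*y,O[1]+np.sin(psi)*x+np.cos(psi)*y,z],w),0)
    for z in (-22,-15,-9,-3,3,10): print(f,z,*[W(2.6+11,yc+s*h,t+z) for s in(1,-1)],*[W(2.6-11,yc+s*h,t+z) for s in(1,-1)])
for f in ("w3","w5"):
    pass
g=cv2.cvtColor(cv2.imread("pics/w3.png"),cv2.COLOR_BGR2GRAY)  # open fingers over plain worktop
print("\n".join(f"{230+5*i:3d} "+"".join(" .:-=+*#"[7-min(7,int(v)//30)] for v in row) for i,row in enumerate(g[230:350:5,120:440:4])))
```

```text
w7 -22 [204. 229.] [354. 230.] [207. 265.] [351. 265.]
w7 -15 [201. 233.] [357. 234.] [204. 270.] [353. 270.]
w7 -9 [199. 237.] [359. 238.] [202. 275.] [355. 275.]
w7 -3 [196. 241.] [362. 242.] [199. 280.] [358. 280.]
w7 3 [193. 245.] [365. 246.] [197. 285.] [360. 286.]
w7 10 [189. 251.] [368. 251.] [194. 292.] [363. 292.]
w8 -22 [240. 229.] [318. 230.] [241. 265.] [316. 266.]
w8 -15 [239. 234.] [319. 234.] [240. 271.] [317. 271.]
w8 -9 [237. 237.] [321. 238.] [239. 276.] [319. 276.]
w8 -3 [236. 242.] [322. 242.] [238. 281.] [320. 281.]
w8 3 [234. 246.] [324. 246.] [236. 286.] [321. 287.]
w8 10 [232. 252.] [325. 252.] [234. 293.] [323. 293.]
230 =======-:::..++====-+---===                                       .-=+++++******
235 ========::::+++====++=--==:                 -            :-=+++++******++++++++*
240 -----===:::========++=----:                +++.:==++++++******++++++++++******+*
245 --------. .=******=+++--===                +++++++++++++++++++++****************
250 -----------=******++++--===                :+++++++++++***+*********************
255 --------=-:=*******++
[... 889 characters left out ...]
*-++*######*--******
310 *******+=********--:-------::                .++++*. :-********:#######*=*******
315 ****************         ....:                +++++-.-**********-######**#******
320 ****************:::::::::::::::               +++++.-=**********.#####*###*#****
325 ***************-:::::::::::::::               +++*+.-***********+*##########*##*
330 **************=::::::::::::::::               ++***+**************############**
335 **************=::::::::::::::::.     :.      =++*****=*************#############
340 ***************+:::::::::::::::-    ++++++    -++******+*********#############**
345 ****************+::::::::::::::-    ++****    .*****************######*#######**
```

The fingertips are riding above the trigger (the image puts them higher than the nominal nose length suggests), so I'll go lower and watch the force.

```bash
echo '[[0, 0, 0, 0, 4, 0, 1], [0, 0, 0, 0, 5, 0, 1], [0, 0, 0, 0, 0, 0, 1], [0, 0, 0, 0, 0, 0, 1], [0, 0, 0, 0, 0, 0, 1]]' | python3 steer.py 30; echo '[[0, 0, 0, 0, 0, 8, 1], [0, 0, 0, 0, 0, 8, 1], [0, 0, 0, 0, 0, 0, 1]]' | python3 steer.py; echo '[[0, 0, 0, 0, 0, 8, 1], [0, 0, 0, 0, 0, 7, 1], [0, 0, 0, 0, 0, 0, 1], [0, 0, 0, 0, 0, 0, 1]]' | python3 steer.py
```

```text
clock: 12.07
eef_pos: [520.9, -294.4, 125.1]
tcp_rot: [-3.141, 0.0, 0.412]
contact_force: [0.3, -0.8, -1.0]
opening: 0.999
grasp_force: 0.0
clock: 12.32
eef_pos: [519.8, -293.6, 107.1]
tcp_rot: [-3.139, 0.002, 0.413]
contact_force: [-0.5, 0.0, -0.2]
opening: 0.999
grasp_force: 0.0
clock: 12.65
eef_pos: [520.5, -294.0, 93.5]
tcp_rot: [-3.141, 0.001, 0.413]
contact_force: [0.5, -0.5, -0.1]
opening: 0.998
grasp_force: 0.0
```

Clear. Gentle partial close to test contact.

```bash
echo '[[0, 0, 0, 0, -4, 0, 0.8], [0, 0, 0, 0, -5, 0, 0.65], [0, 0, 0, 0, 0, 0, 0.6], [0, 0, 0, 0, 0, 0, 0.6]]' | python3 steer.py 30; echo '[[0, 0, 0, 0, 0, 0, 0.5], [0, 0, 0, 0, 0, 0, 0.5], [0, 0, 0, 0, 0, 0, 0.5]]' | python3 steer.py
```

```text
clock: 12.98
eef_pos: [519.8, -288.5, 96.3]
tcp_rot: [3.134, -0.003, 0.414]
contact_force: [2.6, -10.2, 4.9]
opening: 0.601
grasp_force: 5.3
clock: 13.23
eef_pos: [520.7, -289.3, 97.1]
tcp_rot: [3.132, -0.004, 0.413]
contact_force: [2.5, -11.8, 8.0]
opening: 0.499
grasp_force: 6.1
```

```bash
echo '[[0, 0, 0, 0, 0, 0, 0.35], [0, 0, 0, 0, 0, 0, 0.2], [0, 0, 0, 0, 0, 0, 0.1]]' | python3 steer.py 40; echo '[[0, 0, 0, 0, 0, 0, 0.1], [0, 0, 0, 0, 0, 0, 0.1], [0, 0, 0, 0, 0, 0, 0.1], [0, 0, 0, 0, 0, 0, 0.1]]' | python3 steer.py
```

```text
clock: 13.48
eef_pos: [517.5, -282.8, 97.2]
tcp_rot: [-3.138, -0.002, 0.412]
contact_force: [-6.3, 20.4, 32.6]
opening: 0.246
grasp_force: 42.0
clock: 13.82
eef_pos: [517.5, -282.8, 97.2]
tcp_rot: [-3.138, -0.002, 0.412]
contact_force: [-6.9, 20.4, 31.5]
opening: 0.247
grasp_force: 41.6
```

```bash
cat > prof.py <<'E'
from h import *; import json,sys
w=json.load(open(f"pics/{sys.argv[1]}.json")); psi=.409; O=np.array([462.1,-165.2])
im=cv2.cvtColor(cv2.imread(f"pics/{sys.argv[1]}.png"),cv2.COLOR_BGR2GRAY)
def P(x,y,z): return proj("wrist",[O[0]+np.cos(psi)*x-np.sin(psi)*y,O[1]+np.sin(psi)*x+np.cos(psi)*y,z],w)
for x in (-16,-8,0,8):
    v=[]
    for y in range(-90,60,2):
        u=P(x,y,76); v.append(cv2.getRectSubPix(im,(3,3),u).mean() if 1<u[0]<558 and 1<u[1]<418 else 0)
    print(x,"".join("%4d"%a for a in v))
print("y ","".join("%4d"%y for y in range(-90,60,2)))
E
python3 snap.py w9; python3 prof.py w7;python3 prof.py w9; python3 jaw.py j3
```

```text
-16  149 150 150 151 152 151 148 148 146 144 142 140 152 192 203 198 199 205 203 188 150 143 145 145 145 146 147 147 148 148 149 148 146 131 113 109 148 195 196 161 146 148 148 147 147 147 147 146 141 124  99 114 128 128 134 136 136 117  56  30  28  28  27  27  28  28  28  27  27  30  46  62  63  62  63
-8  157 157 159 159 159 156 146 184 161 113 105 103 135 187 207 215 217 211 204 191 183 203 203 203 203 204 205 205 202 198 194 196 192 177 109  96 104 115 114 121 172 192 173 137 110  76  97  98  76 110 120 110 115 130 136 135 135 112  53  29  27  27  27  27  27  29  30  28  27  27  30  37  42  46  52
0  219 219 219 219 213 143 107 101 100 103 110 113 137 187 204 208 209 208 204 186 179 185 183 179 178 178 179 149 108 103  96  93  90  91  95  97 106 119 121 119 117 115 112  91  70 101  96  72  83 117 104 101 106 123 132 133 132 130 120  77  36  27  26  27  26  25  25  26  26  27  26  25  25  26  25
8  171 201 207 206 197 146 109 111 107 105 107 108 130 137 131 115 117 123 129 131 187 204 167 107  96  94  89  90  94  97  97  95  94  94  93  91  99 114 118 119 117 115 106  89  64  85 1
[... 1392 characters left out ...]
0 109 111 103 105 114 116 118 121 127 134 137 181 119 112 103 101  96  92  93  98 101 100  98  98  98  96  95 108 121 123 122 114 109 110 116 112 108 109 111 113 115 120 127 130 130 129 127 127 126 116  87  53  36  31  30  29  28  27  27  28
y   -90 -88 -86 -84 -82 -80 -78 -76 -74 -72 -70 -68 -66 -64 -62 -60 -58 -56 -54 -52 -50 -48 -46 -44 -42 -40 -38 -36 -34 -32 -30 -28 -26 -24 -22 -20 -18 -16 -14 -12 -10  -8  -6  -4  -2   0   2   4   6   8  10  12  14  16  18  20  22  24  26  28  30  32  34  36  38  40  42  44  46  48  50  52  54  56  58
pad dpx -64 1 0.46
blk dpx 4 -14 0.6
jb dpx 0 0 0.92
jc dpx 0 0 0.96
13.9167 [ 517.5 -282.8   97.2] 0.24055937609170086 41.57405912876129 [-6.8 19.6 32.2]
```

```bash
echo '[[0, 0, 0, 0, 3, -1, 0.6], [0, 0, 0, 0, 5, 0, 1], [0, 0, 0, 0, 0, 0, 1], [0, 0, 0, 0, 0, 0, 1], [0, 0, 0, 0, 0, 0, 1]]' | python3 steer.py 40; echo '[[0, 0, 0, 0, 0, 0, 1], [0, 0, 0, 0, -5, 0, 0.7], [0, 0, 0, 0, -5, 0, 0.4], [0, 0, 0, 0, 0, 0, 0.1], [0, 0, 0, 0, 0, 0, 0.1]]' | python3 steer.py; echo '[[0, 0, 0, 0, 0, 0, 0.1], [0, 0, 0, 0, 0, 0, 0.1], [0, 0, 0, 0, 0, 0, 0.1], [0, 0, 0, 0, 0, 0, 0.1]]' | python3 steer.py; python3 snap.py w10; python3 prof.py w10
```

```text
clock: 14.33
eef_pos: [520.1, -293.2, 94.8]
tcp_rot: [-3.141, 0.001, 0.412]
contact_force: [0.1, 0.2, -0.2]
opening: 0.931
grasp_force: 0.0
clock: 14.75
eef_pos: [520.0, -287.4, 97.8]
tcp_rot: [3.132, -0.004, 0.414]
contact_force: [4.9, -14.2, 9.5]
opening: 0.455
grasp_force: 7.0
clock: 15.08
eef_pos: [517.8, -282.7, 98.1]
tcp_rot: [3.142, -0.003, 0.412]
contact_force: [-1.9, 10.7, 27.3]
opening: 0.243
grasp_force: 42.4
-16  151 151 152 153 154 154 154 154 153 151 149 145 193 218 186 143 145 144 144 147 148 149 150 142 150 198 208 202 203 210 208 193 157 150 151 151 151 151 152 153 153 153 153 148 125 103  98 105 114 120 122 119 122 124 117  99  99 133 128 134 140 141 141 141 111  46  30  29  28  29  29  28  29  31  29
-8  157 157 158 159 160 160 160 161 162 162 160 158 174 214 210 160 157 156 157 148 118 145 148 108 145 192 211 219 215 200 166 140 179 196 193 187 167 140 126 117 113 111 109 109 103  98  98 109 119 118 114 111 109  80  87 126 119 113 119 133 140 141 142 140 121  65  31  28  28  28  28  27  27  27  30
0  219 219 220 219 219 209 137 113 114 113 113 112 112 111 111 111 115 115 104  99  98 108 115 114 114 114 119 121 122 122 120 113 115 121 123 121 115 103 100 100  99  97  94  92  94  98 101 111 123 124 121 104  84  66 104 123 106 104 109 123 135 138 136 135 134 133 104  53  30  27  28  27  27  27  27
8  220 217 220 219 219 220 217 220 217 219 218 215 218 213 132  99 102 110 114 111 107 100  98  99 104 113 114 116 120 126 133 130 110 101  99  96  92  91  94  99 100  98  97  96  96  95  94 104 118 122 122 116 109 108 114 115 107 107 109 111 113 115 121 127 129 129 128 126 126 126 118  90  55  37  30
y   -90 -88 -86 -84 -82 -80 -78 -76 -74 -72 -70 -68 -66 -64 -62 -60 -58 -56 -54 -52 -50 -48 -46 -44 -42 -40 -38 -36 -34 -32 -30 -28 -26 -24 -22 -20 -18 -16 -14 -12 -10  -8  -6  -4  -2   0   2   4   6   8  10  12  14  16  18  20  22  24  26  28  30  32  34  36  38  40  42  44  46  48  50  52  54  56  58
```

Jaw advanced exactly 12 mm (j≈48), jar being pushed. Next squeeze.

```bash
echo '[[0, 0, 0, 0, 3, 0, 0.6], [0, 0, 0, 0, 5, 0, 1], [0, 0, 0, 0, 0, 0, 1], [0, 0, 0, 0, 0, 0, 1], [0, 0, 0, 0, 0, 0, 1]]' | python3 steer.py 40; echo '[[0, 0, 0, 0, 0, 0, 1], [0, 0, 0, 0, -4, 0, 0.7], [0, 0, 0, 0, -4, 0, 0.4], [0, 0, 0, 0, 0, 0, 0.1], [0, 0, 0, 0, 0, 0, 0.1]]' | python3 steer.py; echo '[[0, 0, 0, 0, 0, 0, 0.1], [0, 0, 0, 0, 0, 0, 0.1], [0, 0, 0, 0, 0, 0, 0.1], [0, 0, 0, 0, 0, 0, 0.1]]' | python3 steer.py; python3 snap.py w11; python3 prof.py w11; python3 jaw.py j5
```

```text
clock: 15.55
eef_pos: [519.0, -291.2, 94.6]
tcp_rot: [-3.14, 0.001, 0.412]
contact_force: [-0.5, -0.5, 0.3]
opening: 0.932
grasp_force: 0.0
clock: 15.97
eef_pos: [520.2, -287.6, 97.9]
tcp_rot: [3.132, -0.005, 0.414]
contact_force: [5.7, -12.4, 11.4]
opening: 0.453
grasp_force: 7.2
clock: 16.3
eef_pos: [517.8, -282.7, 98.2]
tcp_rot: [-3.142, -0.003, 0.412]
contact_force: [-3.9, 13.3, 27.7]
opening: 0.242
grasp_force: 42.4
-16  150 151 152 153 153 154 154 154 153 152 150 146 193 218 188 143 145 144 145 147 148 149 150 150 150 150 151 151 150 137 156 199 207 201 204 209 206 190 157 153 153 153 153 152 152 152 151 139 111 100  97 104 113 119 122 125 128 128 126 110  95 128 127 130 138 140 140 141 137  92  35  28  27  27  28
-8  158 157 158 160 160 160 160 161 163 162 161 161 175 212 209 160 157 156 157 158 159 160 160 160 148 162 184 181 127 109 133 140 124 126 127 123 118 118 124 125 124 122 118 113 110 109 108 108 102  98  97 107 118 117 116 116 108  82  81 122 122 112 115 127 138 141 141 141 137 108  53  28  27  26  26
0  219 219 219 220 219 210 137 114 114 114 114 113 113 112 112 111
[... 299 characters left out ...]
 214 214 216 159 102  96  97 101 110 106  96  96  97  97  97 103 111 113 115 119 126 132 126 102  93  90  92  96  99  99  97  96  95  95  94  93 102 116 121 122 115 109 108 112 114 108 106 108 110 112 113 118 125 129 129 128 126 126 127 125
y   -90 -88 -86 -84 -82 -80 -78 -76 -74 -72 -70 -68 -66 -64 -62 -60 -58 -56 -54 -52 -50 -48 -46 -44 -42 -40 -38 -36 -34 -32 -30 -28 -26 -24 -22 -20 -18 -16 -14 -12 -10  -8  -6  -4  -2   0   2   4   6   8  10  12  14  16  18  20  22  24  26  28  30  32  34  36  38  40  42  44  46  48  50  52  54  56  58
pad dpx -66 1 0.46
blk dpx 4 -14 0.59
jb dpx -4 -1 0.89
jc dpx -2 0 0.92
16.4 [ 517.8 -282.7   98.2] 0.24646476540550347 42.35338032245636 [-3.7 12.3 28.9]
```

```bash
echo '[[0, 0, 0, 0, 3, 0, 0.6], [0, 0, 0, 0, 5, 0, 1], [0, 0, 0, 0, 0, 0, 1], [0, 0, 0, 0, 0, 0, 1], [0, 0, 0, 0, 0, 0, 1]]' | python3 steer.py 40; echo '[[0, 0, 0, 0, 0, 0, 1], [0, 0, 0, 0, -4, 0, 0.7], [0, 0, 0, 0, -4, 0, 0.4], [0, 0, 0, 0, 0, 0, 0.1], [0, 0, 0, 0, 0, 0, 0.1]]' | python3 steer.py; echo '[[0, 0, 0, 0, 0, 0, 0.1], [0, 0, 0, 0, 0, 0, 0.1], [0, 0, 0, 0, 0, 0, 0.1], [0, 0, 0, 0, 0, 0, 0.1]]' | python3 steer.py; python3 snap.py w12; python3 prof.py w12; python3 jaw.py j6
```

```text
clock: 16.82
eef_pos: [519.0, -291.2, 94.6]
tcp_rot: [-3.14, 0.001, 0.412]
contact_force: [0.1, -0.0, 0.1]
opening: 0.927
grasp_force: 0.0
clock: 17.23
eef_pos: [520.4, -287.9, 98.0]
tcp_rot: [3.131, -0.005, 0.414]
contact_force: [5.7, -15.5, 11.2]
opening: 0.455
grasp_force: 7.7
clock: 17.57
eef_pos: [517.9, -282.7, 98.3]
tcp_rot: [3.142, -0.003, 0.412]
contact_force: [-3.6, 12.8, 30.0]
opening: 0.241
grasp_force: 43.1
-16  151 151 152 153 154 154 154 154 154 152 150 146 194 218 188 143 145 144 145 147 148 149 150 151 151 151 151 151 151 151 151 151 151 150 147 130 164 201 204 191 174 156 130 125 150 152 151 139 112 100  97 103 113 119 122 125 128 128 126 110  95 128 128 130 138 140 140 141 136  92  35  28  27  27  28
-8  157 158 158 160 160 161 160 162 164 164 163 161 175 213 209 160 158 156 157 158 160 160 160 160 152 166 194 194 194 196 195 187 186 163 102  95 105 113 121 126 126 122 117 113 110 109 108 107 101  97  97 107 118 117 116 116 108  82  80 122 122 112 115 127 139 140 141 140 137 107  52  28  26  26  27
0  219 219 220 219 220 210 137 114 114 114 114 114 113 113 112 112 
[... 301 characters left out ...]
2 215 216 208 212 203 198 199 115  96  94  96 100 102  98  95  94  95  95  95  95 104 110 112 114 118 126 131 123 101  97  96  96  95  94  92 102 116 121 122 115 109 108 112 114 108 106 108 110 112 113 118 124 128 129 128 126 126 127 125
y   -90 -88 -86 -84 -82 -80 -78 -76 -74 -72 -70 -68 -66 -64 -62 -60 -58 -56 -54 -52 -50 -48 -46 -44 -42 -40 -38 -36 -34 -32 -30 -28 -26 -24 -22 -20 -18 -16 -14 -12 -10  -8  -6  -4  -2   0   2   4   6   8  10  12  14  16  18  20  22  24  26  28  30  32  34  36  38  40  42  44  46  48  50  52  54  56  58
pad dpx -66 1 0.46
blk dpx 4 -14 0.59
jb dpx -4 -1 0.89
jc dpx -2 0 0.92
17.6667 [ 517.9 -282.7   98.3] 0.24668829688953173 43.06446969509125 [-3.6 13.  29.5]
```

```bash
python3 -c "
from rig import r
print(r.sign_off())"
```

```text
the job is handed in; nothing more can be done
None
```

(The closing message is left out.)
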